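# Clear the bottle out of the bead tub and scoop beads into the weighing bowl

## Task

Somebody left the blue-capped sample bottle standing in the tub of milling beads: first put it back upright in the empty middle compartment of the cardboard box. Then take the scoop by its handle, scoop up at least three beads in one go and tip at least three into the weighing bowl on the balance, without touching the beads with the fingers; the others stay in the tub, none spilled or left in the scoop. Finally stand the scoop flat on the bench and let go, and leave the bowl on its pan and the other bottles, crucibles, beaker and jar where they are.

Things in the scene. Friction and masses are not known exactly. Their poses are not given: they have to be found in the camera images.
- tub: Teal fixed trough, length along local x from -129 to +120 mm, 82 wide, 48 high, walls 4; origin on the bench. Inside 74 wide; flat floor at z = 8 from x = -125 to +100, where the +x end wall rises at 80 degrees; upright 45 degree corner plates run there from (86, +-37) to (110, +-13). Beads lie loose on the +x half, the bottle between them and the empty -x end.
- bottle: White plastic sample bottle with a BLUE cap, the obstacle, standing in the tub. Round, diameter 42 mm, 105 mm tall, 120 g. Origin at the centre of its underside, z up.
- box: Cardboard bottle box, fixed to the bench, 68 (x) by 190 (y) by 55 mm high, walls 4 mm, floor 4 mm thick, with three compartments in a row along its local y (about 60 by 58 mm each, centres at y = -62, 0, +62 mm). The middle one is empty. Origin at the centre of its underside.
- mate_a: Sample bottle with a red cap standing in an outer compartment of the box; same size as the blue-capped one. Origin at the centre of its underside.
- mate_b: Sample bottle with a yellow cap standing in the other outer compartment of the box; same size. Origin at the centre of its underside.
- balance: White top-loading balance, fixed to the bench, 220 (x) by 190 (y) by 60 mm high, with a round steel pan of 132 mm whose top is at z = 70 mm. Origin on the bench below the centre of the pan; the housing runs from x = -130 to +90 mm.
- bowl: Loose steel weighing bowl on the balance pan, rim diameter 128 mm, 48 mm high, wall 3 mm, 250 g. Origin at the centre of its underside, z up.
- scoop: Steel scoop, 180 g. Origin centre of underside. Flat pan 75 mm long (local x), 64 wide, open at the front (+x), its front corners cut at 45 degrees to 36 wide, floor 2 thick (1.5 at the front), sides 24 high from the back to x = 10, back wall 32. At the back a blue bar handle (12 thick along y, 20 wide, 104 long) leans back 25 degrees in the x-z plane, from the back wall up to x = -80, z = 125 mm.
- scoop_grip (a point): Grip point on the middle line of the scoop's handle, at x = -66, y = 0, z = 94 mm in the scoop's frame; pinch the 12 mm thickness along the scoop's y. Axes as the scoop.
- scoop_pan (a point): Point inside the scoop's pan: its centre, 12 mm above its underside. Axes as the scoop.
- crucible: Small white ceramic crucible with lid (30 mm wide, 26 mm tall) standing on the balance housing beside the pan. Origin at the centre of its underside.
- crucible_b: White ceramic open crucible, diameter 36 mm, 34 mm tall, on the bench near the robot. Origin at the centre of its underside.
- beaker: Glass beaker, diameter 52 mm, 65 mm tall, on the bench near the robot. Origin at the centre of its underside.
- amber: Amber glass jar with a black cap, diameter 60 mm, 100 mm tall, on the bench beyond the tub. Origin at the centre of its underside.
- bead0: Off-white ceramic milling bead, a ball of 18 mm, 18 g, loose in the tub. Origin at its centre.
- bead1: Off-white ceramic milling bead, a ball of 18 mm, 18 g, loose in the tub. Origin at its centre.
- bead2: Off-white ceramic milling bead, a ball of 18 mm, 18 g, loose in the tub. Origin at its centre.
- bead3: Off-white ceramic milling bead, a ball of 18 mm, 18 g, loose in the tub. Origin at its centre.
- bead4: Off-white ceramic milling bead, a ball of 18 mm, 18 g, loose in the tub. Origin at its centre.
Not all that is in view belongs to the job. What is shaped like the scoop but yellow is not meant. What is shaped like the bottle but purple is not meant.

How it is judged:
On the way, in this order (a step that is already met when the one before it is completed fails the run):
1. the blue-capped bottle stands in the empty middle compartment of the box, let go (x of bottle in the frame of box between -0.02 and 0.02 m and y of bottle in the frame of box between -0.025 and 0.025 m and height (world z) of bottle below 0.012 m and angle between bottle's own z axis and vertical below 0.2 rad and contact force between bottle and the fingers below 0.1 N), for 0.2 s.
2. at least three beads ride in the scoop, held in the fingers and lifted clear of the tub ((distance between each of bead0, bead1, bead2 and scoop_pan below 0.045 m or distance between each of bead0, bead1, bead3 and scoop_pan below 0.045 m or distance between each of bead0, bead1, bead4 and scoop_pan below 0.045 m or distance between each of bead0, bead2, bead3 and scoop_pan below 0.045 m or distance between each of bead0, bead2, bead4 and scoop_pan below 0.045 m or distance between each of bead0, bead3, bead4 and scoop_pan below 0.045 m or distance between each of bead1, bead2, bead3 and scoop_pan below 0.045 m or distance between each of bead1, bead2, bead4 and scoop_pan below 0.045 m or distance between each of bead1, bead3, bead4 and scoop_pan below 0.045 m or distance between each of bead2, bead3, bead4 and scoop_pan below 0.045 m) and height (world z) of scoop above 0.06 m and contact force between the fingers and scoop above 0.5 N), for 0.2 s.
At the end, for the whole second after the job is handed in: Blue-capped bottle upright on the floor of the middle compartment; 3 or more beads in the bowl, every other bead in bowl or tub; bowl upright on the pan, within 30 mm of its centre; scoop at rest flat on the bench (under 5 mm, 0.1 rad) (x of bottle in the frame of box between -0.02 and 0.02 m and y of bottle in the frame of box between -0.025 and 0.025 m and height (world z) of bottle below 0.012 m and angle between bottle's own z axis and vertical below 0.2 rad and (horizontal distance between each of bead0, bead1, bead2 and bowl below 0.058 m or horizontal distance between each of bead0, bead1, bead3 and bowl below 0.058 m or horizontal distance between each of bead0, bead1, bead4 and bowl below 0.058 m or horizontal distance between each of bead0, bead2, bead3 and bowl below 0.058 m or horizontal distance between each of bead0, bead2, bead4 and bowl below 0.058 m or horizontal distance between each of bead0, bead3, bead4 and bowl below 0.058 m or horizontal distance between each of bead1, bead2, bead3 and bowl below 0.058 m or horizontal distance between each of bead1, bead2, bead4 and bowl below 0.058 m or horizontal distance between each of bead1, bead3, bead4 and bowl below 0.058 m or horizontal distance between each of bead2, bead3, bead4 and bowl below 0.058 m) and ((horizontal distance between bead0 and bowl below 0.058 m and z of bead0 in the frame of bowl between 0 and 0.055 m) or (x of bead0 in the frame of tub between -0.13 and 0.121 m and y of bead0 in the frame of tub between -0.042 and 0.042 m and z of bead0 in the frame of tub below 0.06 m)) and ((horizontal distance between bead1 and bowl below 0.058 m and z of bead1 in the frame of bowl between 0 and 0.055 m) or (x of bead1 in the frame of tub between -0.13 and 0.121 m and y of bead1 in the frame of tub between -0.042 and 0.042 m and z of bead1 in the frame of tub below 0.06 m)) and ((horizontal distance between bead2 and bowl below 0.058 m and z of bead2 in the frame of bowl between 0 and 0.055 m) or (x of bead2 in the frame of tub between -0.13 and 0.121 m and y of bead2 in the frame of tub between -0.042 and 0.042 m and z of bead2 in the frame of tub below 0.06 m)) and ((horizontal distance between bead3 and bowl below 0.058 m and z of bead3 in the frame of bowl between 0 and 0.055 m) or (x of bead3 in the frame of tub between -0.13 and 0.121 m and y of bead3 in the frame of tub between -0.042 and 0.042 m and z of bead3 in the frame of tub below 0.06 m)) and ((horizontal distance between bead4 and bowl below 0.058 m and z of bead4 in the frame of bowl between 0 and 0.055 m) or (x of bead4 in the frame of tub between -0.13 and 0.121 m and y of bead4 in the frame of tub between -0.042 and 0.042 m and z of bead4 in the frame of tub below 0.06 m)) and horizontal distance between bowl and balance below 0.03 m and angle between each of bowl, scoop's own z axis and vertical below 0.1 rad and height (world z) of bowl above 0.065 m and height (world z) of scoop below 0.005 m and linear speed of each of scoop, bottle below 0.02 m/s); the robot touches nothing.
It fails at once if another bottle, crucible, the beaker or the jar pushed more than 40 mm or tipped over (distance of any of mate_a, mate_b, crucible, crucible_b, beaker, amber from where it was at the start of the episode above 0.04 m or angle between any of mate_a, mate_b, crucible, crucible_b, beaker, amber's own z axis and vertical above 0.5 rad).
It fails at once if a bead touched with the fingers (contact force between the fingers and bead0 above 0.3 N or contact force between the fingers and bead1 above 0.3 N or contact force between the fingers and bead2 above 0.3 N or contact force between the fingers and bead3 above 0.3 N or contact force between the fingers and bead4 above 0.3 N).
It fails at once if the bowl tipped or knocked off its pan (angle between bowl's own z axis and vertical above 0.5 rad or horizontal distance between bowl and balance above 0.06 m).
It also fails if it takes over 72 s, if anything falls off the work surface, if the arm or the gripper's body presses on something with over 40 N, if the wrist force passes 120 N, or if a joint passes its speed limit or range.

## Robot

A 6-joint arm with a two-finger parallel gripper is mounted at the origin on the work surface. World frame = base frame: x ahead of the robot, y to its left, z up, the work surface at z = 0. Lengths are in m, angles in rad, forces in N, time in s.
With the tool pointing down it reaches from about 0.375 to 0.925 m from the base axis. Payload 5.7 kg.
Tool frame: the origin (TCP) lies midway between the tips of the shut fingers; the grasp point (between the pads) lies 19 mm behind it; z points along the fingers, y is the line along which they close (so a half turn about z gives the same grasp; the last joint's range is limited). The gripper opens to 88 mm and grips with 3 to 60 N. Pads are 20 mm wide; open, the fingers measure 115 mm over their backs; the gripper's body (75 mm by 178 mm) begins 61 mm behind the grasp point.
Start: joints at [-1.403, 0.359, 1.51, -0, 1.272, -0.115], TCP at [0.167, -0.576, 0.223] pointing down, gripper open.
Joint ranges: [-2.97, 2.97], [-1.01, 2.36], [0.21, 2.38], [-0.96, 4.11], [0.2, 2.71], [-2.98, 2.98]. Speed limits (rad/s): [2.39, 2.39, 3.14, 3.14, 3.14, 3.14].

## Interface

Orientations are given as a unit quaternion [x, y, z, w].
In Python, from bench import move_ptp, servo_line, goto_joints, move_gripper, sleep, inverse_kinematics, capture, PlanningError, close_job, spot_in, silhouettes, current_clock, current_joint_pos, current_qvel, current_joint_torque, current_position, current_orientation, current_force, current_torque, current_finger_gap, current_grip_force gives the robot as it stands. Calls block until the motion is done:
- move_ptp(position, orientation): joint-space move of the TCP to a pose.
- servo_line(position, orientation=None, rate=0.15, contact_N=None): straight line of the TCP; orientation=None keeps the orientation; rate is the mean speed in m/s. With contact_N (N) it stops when the force on the tool has changed by that much, and returns True; else False.
- goto_joints(angles): joint-space move.
- move_gripper(opening): finger opening in m; the grip force is fixed at half the most; returns when the fingers have stopped.
- sleep(seconds).
- inverse_kinematics(position, orientation): joint angles nearest the present ones, or None.
- capture(name): name is "scene" or "top" or "wrist"; returns a dict with "image" (400x640x3 uint8, blue, green, red), "range_z" (400x640 float32, m along the optical axis (not along the pixel's ray), 0 where there is no reading), "intrinsics" (3x3 intrinsics, pixels), "k1" (the pictures are not rectified: a ray, as slopes to the right and down, at radius r is drawn at 1 + k1 r^2 times it, then the intrinsics apply), "R" (3x3) and "t" (3): a world point X has camera coordinates R X + t. Camera axes: x right, y down, z forward; pixel columns grow to the right and rows downward; lengths in m; the calibration is good to about 2 mm. A picture is of the moment at which its call begins.
A pose or a line that the arm cannot do raises PlanningError and nothing moves.
- close_job(): hands the job in; it is judged then, once.
Trained networks look in the newest picture that a camera, given by its name, has taken for a name from the list of things; names that differ only in an ending like _2 or _b are one class to them, and where a whole thing is asked for, a point or a joint stands for the part that bears it (a point fixed in the world has none). Each returns a list of dicts, best first, with "conf" (0 to 1); they miss things now and then, are a little off and sometimes report something else, mostly with a low value. They report only what shows in the picture. A call takes as long as a camera call. They do not tell look-alikes from the thing itself.
- spot_in(camera, query): "xy" ([column, row] in pixels, amid what is visible of it).
- silhouettes(camera, query): "region" (400x640 bool, what is visible of it) and "xy" ([column, row] in pixels, amid what is visible of it).
Readings, each from a call of its own:
- current_clock(): time.
- current_joint_pos(): joint angles.
- current_qvel(): joint speeds.
- current_joint_torque(): joint torques, N m.
- current_position(): TCP position.
- current_orientation(): TCP orientation.
- current_force(): force on the tool from outside, world axes, zero at the start.
- current_torque(): the same for the moment, N m.
- current_finger_gap(): finger opening in m.
- current_grip_force(): force on a finger pad.
Only numpy, scipy, OpenCV 4.12 (cv2) and the standard library are available. Lean on these libraries where they do the work, as an engineer would, in place of code of your own. Each camera call takes 0.05 s, during which the arm holds its last target. There are 200 camera calls.

## Working session

There is one attempt and no reset: what is moved stays moved. The work goes in short steps, each a Python script; the robot and the scene stay as the last script left them, time stands still between calls to the robot, and variables do not carry over. Pictures are saved under pics/ and viewed, at most 10 in all, crops included, and the job is handed in when it is done.

```bash
mkdir -p pics && cat > h.py <<'E'
import numpy as np, cv2
from bench import *
from scipy.spatial.transform import Rotation as Rot
def cloud(c):
    z=c["range_z"];K=c["intrinsics"];k1=c["k1"]
    v,u=np.mgrid[0:400,0:640]
    dx=(u-K[0,2])/K[0,0];dy=(v-K[1,2])/K[1,1]
    rd=np.hypot(dx,dy);r=rd.copy()
    for _ in range(20): r=rd/(1+k1*r*r)
    s=np.where(rd>0,r/np.maximum(rd,1e-9),1)
    P=np.stack([dx*s*z,dy*s*z,z],-1)
    W=(P-c["t"])@c["R"]
    W[z<=0]=np.nan
    return W
E
python3 - <<'E'
from h import *
print(current_clock())
ims=[]
for n in("scene","top"):
    c=capture(n);W=cloud(c);np.save(n+"_W.npy",W);np.save(n+"_im.npy",c["image"])
    print(n,c["R"].round(2).tolist(),c["t"].round(3))
    cv2.imwrite(f"pics/{n}0.png",c["image"])
    for q in["tub","bottle","box","mate_a","balance","bowl","scoop","crucible","beaker","amber","bead0"]:
        for d in silhouettes(n,q):
            if d["conf"]<.3: continue
            m=d["region"];p=W[m];p=p[~np.isnan(p[:,0])]
            if len(p)<5: continue
            print(q,round(d["conf"],2),np.round(d["xy"]),m.sum(),np.median(p,0).round(3),"zmax",np.percentile(p[:,2],97).round(3), "bgr",np.median(c["image"][m],0))
E
```

```text
0.0
scene [[0.58, 0.81, 0.01], [0.65, -0.46, -0.61], [-0.49, 0.36, -0.79]] [-0.29  -0.27   1.207]
tub 0.88 [339. 250.] 3312 [ 0.614 -0.011  0.02 ] zmax 0.051 bgr [92.  82.  53.5]
tub 0.67 [222. 229.] 206 [ 0.372 -0.213  0.023] zmax 0.036 bgr [138. 142. 142.]
tub 0.31 [310. 208.] 612 [0.463 0.005 0.007] zmax 0.127 bgr [150.  125.  105.5]
bottle 0.84 [394. 279.] 688 [0.755 0.019 0.078] zmax 0.108 bgr [97. 46. 61.]
bottle 0.73 [349. 242.] 604 [ 0.624 -0.01   0.087] zmax 0.116 bgr [131. 116. 104.]
bottle 0.72 [204. 327.] 6277 [ 0.611 -0.357  0.061] zmax 0.071 bgr [220. 221. 220.]
bottle 0.65 [435. 186.] 1411 [0.61  0.318 0.035] zmax 0.058 bgr [57. 79. 96.]
box 0.64 [436. 189.] 1303 [0.609 0.316 0.036] zmax 0.058 bgr [57. 79. 96.]
mate_a 0.83 [459. 161.] 376 [0.605 0.378 0.087] zmax 0.111 bgr [ 98.5 105.5 127. ]
mate_a 0.73 [352. 150.] 368 [0.373 0.228 0.047] zmax 0.067 bgr [101. 103.  95.]
mate_a 0.6 [423. 179.] 449 [0.599 0.26  0.086] zmax 0.112 bgr [105. 138. 144.]
balance 0.61 [206. 328.] 6381 [ 0.61  -0.356  0.061] zmax 0.072 bgr [219. 220. 219.]
bowl 0.8 [200. 300.] 3207 [ 0.558 -0.
[... 1386 characters left out ...]
0.382 0.092] zmax 0.113 bgr [ 60.  78. 167.]
balance 0.71 [428. 191.] 2803 [ 0.511 -0.322  0.061] zmax 0.071 bgr [240. 237. 236.]
bowl 0.64 [440. 169.] 1395 [ 0.576 -0.346  0.088] zmax 0.119 bgr [163. 156. 158.]
scoop 0.86 [239. 282.] 620 [0.213 0.253 0.003] zmax 0.124 bgr [ 10. 238. 237.]
scoop 0.66 [322. 207.] 589 [0.454 0.007 0.003] zmax 0.123 bgr [235. 230. 231.]
crucible 0.36 [323. 154.] 216 [ 0.606 -0.002  0.109] zmax 0.117 bgr [221.  137.   74.5]
beaker 0.76 [246. 230.] 201 [0.368 0.237 0.015] zmax 0.066 bgr [134. 131. 127.]
amber 0.66 [355. 104.] 396 [ 0.762 -0.086  0.097] zmax 0.105 bgr [59. 59. 61.]
bead0 0.61 [391. 233.] 98 [ 0.378 -0.219  0.009] zmax 0.037 bgr [215.  209.5 207.5]
```

View pics/scene0.png

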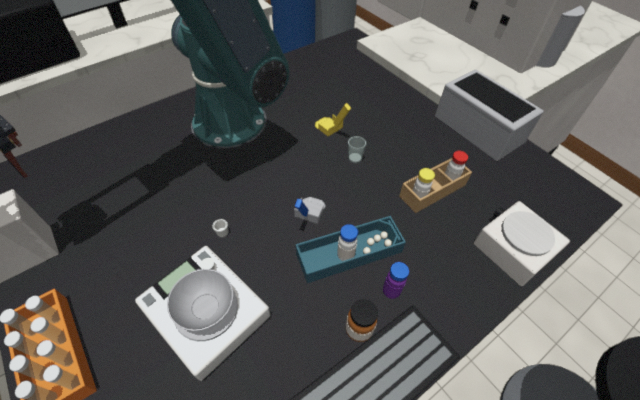

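View pics/top0.png

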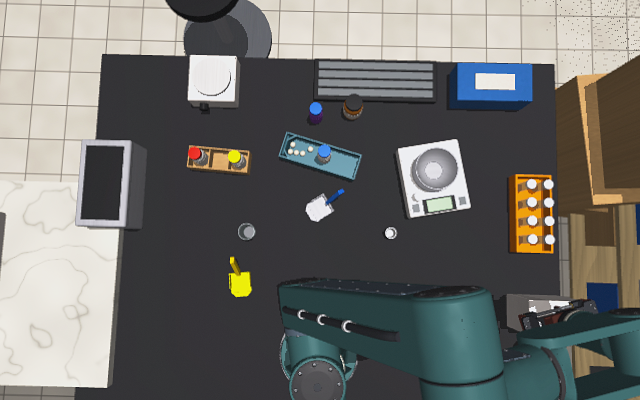

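The scene picture shows the blue-capped bottle in the tub at (348,243) with five beads at about (378,241), the steel scoop with the blue handle at (310,207), the box at (436,187) and the bowl at (201,300). In the top picture the tub runs from (283,142), its bead end, to (360,170). The yellow scoop and the purple bottle are the decoys. Next come fits at closer range with the wrist camera.

```bash
cat > fit.py <<'E'
from h import *
def rect(P):
    (c,s,a)=cv2.minAreaRect((P[:,:2]*1000).astype(np.float32)); return np.round(c,1),np.round(s,1),round(a,1)
def circ(P):
    A=np.c_[P[:,:2],np.ones(len(P))];b=(P[:,:2]**2).sum(1);x=np.linalg.lstsq(A,b,rcond=None)[0]
    return (x[:2]/2).round(4),np.sqrt(x[2]+(x[:2]**2).sum()/4).round(4)
def sel(W,im,xr,yr,zr,hue=None,smin=0,vmin=0):
    h=cv2.cvtColor(im,cv2.COLOR_BGR2HSV).astype(int)
    with np.errstate(invalid='ignore'):
        m=(W[...,0]>xr[0])&(W[...,0]<xr[1])&(W[...,1]>yr[0])&(W[...,1]<yr[1])&(W[...,2]>zr[0])&(W[...,2]<zr[1])
    if hue: m&=(h[...,0]>hue[0])&(h[...,0]<hue[1])
    m&=(h[...,1]>=smin)&(h[...,2]>=vmin)
    return m
E
python3 - <<'E'
from fit import *
q=Rot.from_matrix(np.array([[0,1,0],[1,0,0],[0,0,-1.]])).as_quat()
def run(n,W,im):
    print("==",n)
    p=W[sel(W,im,(.5,.72),(-.16,.16),(.04,.056),(80,105),60)]; print("tubtop",len(p),rect(p) if len(p)>10 else 0, p[:,2].mean() if len(p) else 0)
    p=W[sel(W,im,(.5,.72),(-.1,.1),(.1,.125),(100,125),120)]; print("cap",len(p),p.mean(0).round(4),np.ptp(p,0).round(3)) if len(p) else 0
    p=W[sel(W,im,(.5,.7),(.2,.45),(.048,.062))]; print("box",len(p),rect(p)) if len(p) else 0
    p=W[sel(W,im,(.45,.7),(-.45,-.2),(.112,.125))]; print("bowlrim",len(p),circ(p)) if len(p) else 0
    p=W[sel(W,im,(.4,.75),(-.5,-.2),(.055,.066),None,0,150)]; print("balance",len(p),rect(p)) if len(p) else 0
    p=W[sel(W,im,(.35,.52),(-.13,.1),(.035,.14),(100,125),120)]
    if len(p): print("handle",len(p),p.mean(0).round(4),"top",p[p[:,2]>.11].mean(0).round(4),"low",p[p[:,2]<.06].mean(0).round(4))
    p=W[sel(W,im,(.35,.52),(-.06,.1),(-.01,.035),None,0,130)]; print("scooppan",len(p),rect(p)) if len(p) else 0
for n in("scene","top"): run(n,np.load(n+"_W.npy"),np.load(n+"_im.npy"))
print(q)
for k,(x,y,z) in enumerate([(.50,.05,.40)]):
    move_ptp([x,y,z],q); c=capture("wrist"); W=cloud(c); cv2.imwrite(f"pics/w{k}.png",c["image"]); run("w",W,c["image"])
    np.save("w_W.npy",W);np.save("w_im.npy",c["image"])
    print(c["R"].round(2).tolist(),(-c["R"].T@c["t"]).round(3))
print(current_clock(),current_joint_pos())
E
```

```text
== scene
tubtop 887 (array([614.4,  13.1]), array([250.3,  84.8]), 74.1) 0.04709797282197518
cap 247 [ 0.6162 -0.0037  0.113 ] [0.134 0.075 0.022]
box 505 (array([594.2, 331.7]), array([193. ,  70.3]), 85.8)
bowlrim 552 (array([ 0.5722, -0.3359]), np.float64(0.061))
balance 4465 (array([ 552. , -341.5]), array([219. , 189.1]), 10.7)
handle 119 [ 0.4899 -0.0425  0.0986] top [ 0.494  -0.052   0.1239] low [ 0.4799 -0.0244  0.0503]
scooppan 282 (array([448.4,  14.5]), array([63.6, 77.9]), 35.1)
== top
tubtop 407 (array([612.8,  12.1]), array([249.1,  83.4]), 74.2) 0.04712853063523335
cap 121 [ 0.6146 -0.0014  0.1126] [0.036 0.036 0.013]
box 310 (array([593.1, 330.3]), array([190.4,  72.1]), 86.3)
bowlrim 230 (array([ 0.5708, -0.3364]), np.float64(0.0613))
balance 2138 (array([ 550.9, -341.7]), array([220.4, 188.4]), 11.0)
handle 89 [ 0.48   -0.0376  0.098 ] top [ 0.488  -0.0493  0.1226] low [ 0.4678 -0.0172  0.0517]
scooppan 465 (array([465.3, -10.5]), array([ 68.9, 131.8]), 33.6)
[0.70710678 0.70710678 0.         0.        ]
== w
tubtop 1929 (array([614.5,  13. ]), array([250.6,  83.8]), 74.2) 0.04704891414599435
cap 657 [0.6136 0.0007 0.1128] [0.133 0.076 0.022]
box 422 (array([587.3, 248.9]), array([23.3, 68.2]), 87.5)
bowlrim 184 (array([ 0.5718, -0.3349]), np.float64(0.0612))
balance 2472 (array([ 544.6, -308.1]), array([234.7,  89. ]), 0.6)
handle 583 [ 0.483  -0.0336  0.0928] top [ 0.4909 -0.0466  0.1221] low [ 0.4719 -0.0158  0.0489]
scooppan 1829 (array([447.8,  10. ]), array([72.3, 84.3]), 32.3)
[[1.0, -0.0, -0.0], [-0.0, -0.96, 0.26], [-0.0, -0.26, -0.96]] [0.5   0.122 0.562]
3.8333 [-3.90872735e-02  9.83108285e-02  1.42977964e+00 -2.08665895e-04
  1.61396311e+00 -3.78867499e-02]
```

View pics/w0.png

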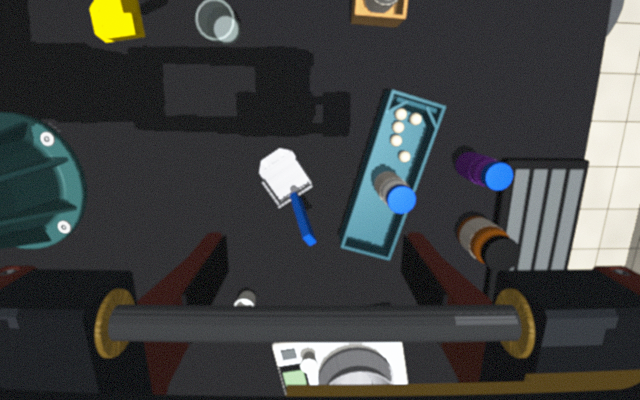

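The wrist picture shows the scoop pan at (287,170) with its handle to (310,240), the blue-capped bottle at (397,195), and the five beads between (398,115) and (405,157). All three cameras agree to about 2 mm. Next I refine the scoop and bottle fits and check that the planned poses can be reached.

```bash
cat >> fit.py <<'E'
def fitscoop(W,im,xr=(.35,.54),yr=(-.13,.1)):
    """scoop standing flat: yaw (deg) and origin from handle and pan points"""
    hd=W[sel(W,im,xr,yr,(.045,.14),(100,125),120)]
    pn=W[sel(W,im,xr,yr,(-.01,.036),None,0,120)]
    d=hd[:,:2]-hd[:,:2].mean(0);e=np.linalg.svd(d,full_matrices=False)[2][0]
    pc=np.median(pn[:,:2],0)
    if e@(pc-hd[:,:2].mean(0))<0:e=-e
    n=np.array([-e[1],e[0]])
    pn=pn[np.linalg.norm(pn[:,:2]-pc,axis=1)<.06]
    lh=np.percentile(hd[:,:2]@n,[3,97]);lp=np.percentile(pn[:,:2]@n,[1,99]);xp=np.percentile(pn[:,:2]@e,[1,99])
    hi=hd[hd[:,2]>.118][:,:2]@e
    return dict(yaw=np.degrees(np.arctan2(e[1],e[0])).round(1),handlat=(lh*1e3).round(1),panlat=(lp*1e3).round(1),panx=(xp*1e3).round(1),handtop=(np.percentile(hi,[5,95])*1e3).round(1),o_front=((xp[1]-.0375)*e+lh.mean()*n).round(4))
E
cat > plan.py <<'E'
from h import *
def Rz(d):return Rot.from_euler('z',d,degrees=True)
def Ry(d):return Rot.from_euler('y',d,degrees=True)
GP=np.array([-.066,0,.094])
def Atool(t,s):
    t=np.radians(t);z=np.array([np.sin(t),0,-np.cos(t)]);y=np.array([0,s,0.]);return Rot.from_matrix(np.c_[np.cross(y,z),y,z])
def tool(o,yaw,pitch,t,s,gp=GP):
    """TCP pose for scoop origin o, yaw, pitch (+ = front down), deg"""
    R=Rz(yaw)*Ry(pitch);T=R*Atool(t,s)
    return np.asarray(o)+R.apply(gp)+T.apply([0,0,.019]),T.as_quat()
E
python3 - <<'E'
from fit import *
from plan import *
for n in("scene","top","w"):
    W=np.load(n+"_W.npy");im=np.load(n+"_im.npy");print(n,fitscoop(W,im))
    p=W[sel(W,im,(.57,.66),(-.05,.05),(.107,.125),(100,125),120)]
    print(" cap",rect(p),np.median(p[:,2]).round(4),circ(p))
u=np.array([np.cos(np.radians(74.2)),np.sin(np.radians(74.2)),0]);tub=np.array([.6153,.0170,0])
e=np.array([np.cos(np.radians(122)),np.sin(np.radians(122)),0])
sc=np.array([.450,.008,0])
r=np.array([np.cos(np.radians(-30.4)),np.sin(np.radians(-30.4)),0]);bowl=np.array([.5715,-.336,.07])
for t in(0,12,25):
  for s in(1,-1):
    out=[]
    for o,y,p in[(sc,122,0),(tub-.05*u+[0,0,.1],74.2,0),(tub-.05*u+[0,0,.009],74.2,0),(tub+.062*u+[0,0,.009],74.2,0),(tub+.062*u+[0,0,.03],74.2,-20),(tub+.062*u+[0,0,.2],74.2,-20),(bowl-.05*r+[0,0,.1],-30.4,-15),(bowl-.04*r+[0,0,.1],-30.4,45)]:
        j=inverse_kinematics(*tool(o,y,p,t,s)); out.append(None if j is None else np.round(j,2).tolist())
    print(t,s,*out,sep="\n  ")
E
```

```text
scene {'yaw': np.float64(115.8), 'handlat': array([-427. , -416.4]), 'panlat': array([-444.5, -379.2]), 'panx': array([-218. , -144.1]), 'handtop': array([-269.6, -253.5]), 'o_front': array([0.4587, 0.0196])}
 cap (array([ 6.162e+02, -6.000e-01]), array([37.2, 36.5]), 14.4) 0.1142 (array([ 0.6166, -0.0015]), np.float64(0.014))
top {'yaw': np.float64(123.8), 'handlat': array([-384. , -372.4]), 'panlat': array([-413.9, -346.8]), 'panx': array([-279.2, -203.1]), 'handtop': array([-324.5, -306.7]), 'o_front': array([0.4481, 0.0107])}
 cap (array([614.2,  -1. ]), array([35.9, 34.9]), 73.6) 0.1126 (array([ 0.6144, -0.0013]), np.float64(0.0133))
w {'yaw': np.float64(124.2), 'handlat': array([-384.8, -373.7]), 'panlat': array([-411.2, -340.5]), 'panx': array([-279.6, -203. ]), 'handtop': array([-328.1, -308. ]), 'o_front': array([0.4488, 0.0145])}
 cap (array([6.157e+02, 2.000e-01]), array([36.9, 36.3]), 49.2) 0.1133 (array([6.153e-01, 5.000e-04]), np.float64(0.0135))
0
  1
  [-0.24, 0.4, 1.91, -0.0, 0.84, 2.34]
  None
  None
  [-0.09, 0.53, 1.62, -0.0, 1.0, -2.96]
  [-0.35, 0.54, 1.7, 0.42,
[... 1042 characters left out ...]
27]
  [-0.61, 0.73, 0.88, -0.05, 2.1, 1.48]
25
  1
  [-0.42, 0.56, 1.7, 0.25, 1.26, 2.04]
  [-0.54, 0.43, 1.62, 0.45, 1.25, 2.7]
  [-0.54, 0.55, 1.69, 0.48, 1.07, 2.61]
  [-0.35, 0.54, 1.7, 0.53, 1.0, 2.76]
  [-0.57, 0.67, 1.72, 0.82, 1.18, 2.35]
  [-0.57, 0.44, 1.61, 0.75, 1.43, 2.61]
  [-0.77, 0.02, 2.22, 0.62, 0.27, -2.35]
  [-0.62, 0.59, 1.07, -0.03, 1.83, -1.66]
25
  -1
  [-0.42, 0.56, 1.7, 0.25, 1.26, -1.1]
  [-0.54, 0.43, 1.62, 0.45, 1.25, -0.44]
  [-0.54, 0.55, 1.69, 0.48, 1.07, -0.53]
  [-0.35, 0.54, 1.7, 0.53, 1.0, -0.38]
  [-0.57, 0.67, 1.72, 0.82, 1.18, -0.79]
  [-0.57, 0.44, 1.61, 0.75, 1.43, -0.53]
  [-0.77, 0.02, 2.22, 0.62, 0.27, 0.79]
  [-0.62, 0.59, 1.07, -0.03, 1.83, 1.48]
```

```bash
python3 - <<'E'
from fit import *
from plan import *
Q=(Rz(-4)*Rot.from_quat([.70710678,.70710678,0,0])).as_quat()
b=np.array([.615,-.0005]);x=np.array([.5937,.331])
H=.088-.019
move_gripper(.075)
move_ptp([*b,.16],Q)
print("blocked",servo_line([*b,.008+H],rate=.12,contact_N=8),current_position())
move_gripper(.0);print("gap",current_finger_gap(),current_grip_force())
servo_line([*b,.16],rate=.15);print(current_finger_gap(),current_force().round(2) if hasattr(current_force(),'round') else current_force())
move_ptp([*b,.22],Q);move_ptp([*x,.22],Q)
servo_line([*x,.09],rate=.15)
print("contact",servo_line([*x,.004+H-.003],rate=.03,contact_N=4),current_position(),current_finger_gap())
move_gripper(.07)
servo_line([*x,.22],rate=.25)
print(current_clock())
c=capture("top");W=cloud(c);im=c["image"]
p=W[sel(W,im,(.5,.68),(.25,.42),(.09,.125),(100,125),120)];print("cap",len(p),rect(p) if len(p) else 0,np.median(p,0))
p=W[sel(W,im,(.5,.7),(.2,.45),(.048,.062))];print("box",rect(p))
print(fitscoop(W,im))
cv2.imwrite("pics/t1.png",im)
E
```

```text
blocked False [ 6.15724971e-01 -4.94165843e-04  7.78675129e-02]
gap 0.04071357996792928 30.001011501881294
0.0406992059425097 [-0.11 -0.35 -2.08]
contact True [0.59397756 0.33098125 0.07295651] 0.04073056697134272
12.0833
cap 127 (array([592. , 329.1]), array([34.3, 37.2]), 3.7) [0.59333989 0.32790972 0.10910725]
box (array([591.4, 303.7]), array([138.5,  72.8]), 85.7)
{'yaw': np.float64(123.9), 'handlat': array([-383.6, -372.2]), 'panlat': array([-413.5, -346.7]), 'panx': array([-279.5, -203.6]), 'handtop': array([-325.6, -306.6]), 'o_front': array([0.4481, 0.0106])}
```

```bash
python3 - <<'E'
from fit import *
from plan import *
T,S=12,-1
o=np.array([.4485,.0120,0.]);yaw=124
p,q=tool(o,yaw,0,T,S);a=Rot.from_quat(q).apply([0,0,1])
move_gripper(.06)
move_ptp(p-a*.09,q)
c=capture("wrist");W=cloud(c);np.save("w2_W.npy",W);np.save("w2_im.npy",c["image"]);cv2.imwrite("pics/w2.png",c["image"])
print("w",fitscoop(W,c["image"]))
print("blk",servo_line(p,q,rate=.12,contact_N=8))
move_gripper(0);print("gap",current_finger_gap(),current_grip_force())
p2,_=tool(o+[0,0,.09],yaw,0,T,S)
servo_line(p2,q,rate=.12);print(current_finger_gap(),current_force(),current_torque(),current_clock())
c=capture("wrist");np.save("w3_W.npy",cloud(c));np.save("w3_im.npy",c["image"]);cv2.imwrite("pics/w3.png",c["image"])
c2=capture("scene");W=cloud(c2);im=c2["image"];np.save("s3_W.npy",W);np.save("s3_im.npy",im)
# scoop frame by command: check floor flatness
for nm,W,im in(("scene",W,im),("wrist",np.load("w3_W.npy"),c["image"])):
    L=(W-(o+[0,0,.09]))@Rz(yaw).as_matrix()
    m=(abs(L[...,0])<.036)&(abs(L[...,1])<.027)&(abs(L[...,2])<.02)
    P=L[m];print(nm,len(P))
    if len(P)>30:
        P=P[np.abs(P[:,2]-np.median(P[:,2]))<.006]
        k=np.linalg.lstsq(np.c_[P[:,:2],np.ones(len(P))],P[:,2],rcond=None)[0];print("slope x,y deg",np.degrees(k[:2]).round(2),"z",k[2].round(4))
    m=(abs(L[...,0])<.06)&(abs(L[...,1])<.045)&(L[...,2]>-.015)&(L[...,2]<.03);P=L[m]
    print("x",np.percentile(P[:,0],[1,99]).round(4),"y",np.percentile(P[:,1],[1,99]).round(4))
# beads
W=np.load("w_W.npy");im=np.load("w_im.npy");tub=np.array([.6153,.0170,0])
L=(W-tub)@Rz(74.2).as_matrix()
m=((L[...,0]>-.0)&(L[...,0]<.11)&(abs(L[...,1])<.036)&(L[...,2]>.016)&(L[...,2]<.032)&(im.min(-1)>130)).astype(np.uint8)
n,lab,st,cen=cv2.connectedComponentsWithStats(m)
for i in range(1,n):
    if st[i,4]>8:print("bead",st[i,4],L[lab==i].mean(0).round(3))
E
```

```text
w {'yaw': np.float64(123.5), 'handlat': array([-388.1, -376.9]), 'panlat': array([-417.3, -347.3]), 'panx': array([-273.3, -198.1]), 'handtop': array([-323., -303.]), 'o_front': array([0.449 , 0.0145])}
blk False
gap 0.01192786702115627 29.99821186065674
0.011909507906149733 [-0.61272283 -0.43355914 -1.90907284] [-0.23532987 -0.22310451  0.00448276] 16.6833
scene 215
slope x,y deg [-2.11  0.67] z 0.0031
x [-0.0363  0.039 ] y [-0.0315  0.0315]
wrist 7404
slope x,y deg [-0.29  0.09] z 0.002
x [-0.0335  0.0388] y [-0.0315  0.031 ]
bead 103 [0.093 0.012 0.024]
bead 107 [ 0.092 -0.012  0.023]
bead 104 [0.074 0.009 0.023]
bead 96 [0.054 0.006 0.023]
bead 94 [ 0.034 -0.015  0.023]
```

View pics/w3.png

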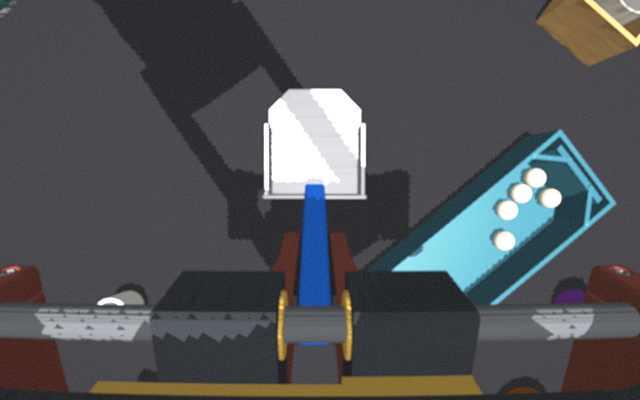

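The picture shows the scoop gripped squarely: handle centred at x≈316, pan at (315,145), floor level within 0.3°. The five beads lie at the tub's far end, from (503,240) to (549,198). Next I scoop.

```bash
python3 - <<'E'
from fit import *
from plan import *
T,S=12,-1;yt=74.2
u=np.array([np.cos(np.radians(yt)),np.sin(np.radians(yt)),0]);tub=np.array([.6153,.0170,0])
def P(x,z,p=1):return tool(tub+x*u+[0,0,z],yt,p,T,S)
move_ptp(*P(-.07,.10))
sleep(.2);print(current_clock(),(current_position()-P(-.07,.10)[0]).round(4))
servo_line(*P(-.07,.03),rate=.12,contact_N=8)
hit=servo_line(*P(-.07,.004),rate=.03,contact_N=3)
z=current_position()[2]-P(-.07,0)[0][2];print("floor",hit,z,current_force())
zz=np.clip(z+.0007,.0075,.0105)
servo_line(*P(-.07,zz),rate=.02)
print("push1",servo_line(*P(.03,zz),rate=.1,contact_N=15),current_position()-P(.03,zz)[0],current_force())
print("push2",servo_line(*P(.062,zz),rate=.05,contact_N=12),(current_position()-P(.062,zz)[0])@u,current_force())
c=capture("wrist");np.save("w4_W.npy",cloud(c));np.save("w4_im.npy",c["image"]);cv2.imwrite("pics/w4.png",c["image"])
np.save("zz.npy",zz);print(current_clock(),zz,current_finger_gap())
E
```

```text
17.725 [-0.0008  0.0009 -0.0003]
floor True 0.007905788016595722 [ 0.6674756  -1.50319161  0.89403022]
push1 False [-5.17647962e-05 -4.48381316e-04 -4.82378673e-05] [-0.32771973 -0.03991768 -1.46080898]
push2 False -0.0005601949933899273 [-2.08633477 -4.13943415 -0.07577627]
21.3917 0.008605788016595721 0.011754917534880059
```

View pics/w4.png

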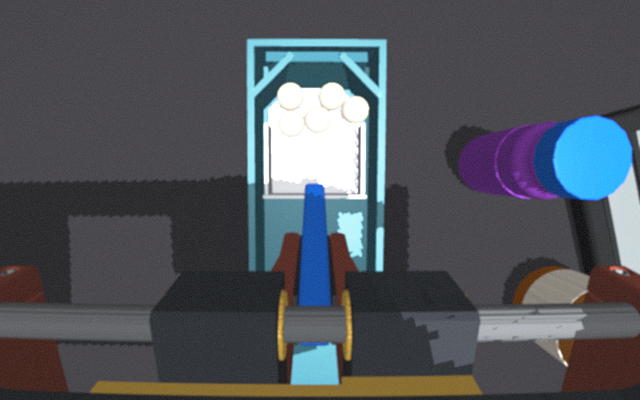

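All five beads are on the pan's front half, between (290,95) and (355,108). The right one sits over the cut corner, so I push on gently, tilt back, then lift.

```bash
python3 - <<'E'
from fit import *
from plan import *
T,S=12,-1;yt=74.2;zz=float(np.load("zz.npy"))
u=np.array([np.cos(np.radians(yt)),np.sin(np.radians(yt)),0]);tub=np.array([.6153,.0170,0])
def P(x,z,p=1):return tool(tub+x*u+[0,0,z],yt,p,T,S)
print("push",servo_line(*P(.068,zz),rate=.02,contact_N=8),xe:=.068+(current_position()-P(.068,zz)[0])@u,current_force())
c=capture("wrist");a=c["image"]
# tilt back about the rear lower edge, in steps
r=.0375
for p in(-4,-8,-12,-16,-20):
    th=np.radians(-p)
    ox=xe-.002-r+r*np.cos(th);oz=zz+.001+r*np.sin(th)
    servo_line(*P(ox,oz,p),rate=.04)
sleep(.3)
c=capture("wrist");b=c["image"];cv2.imwrite("pics/w5.png",np.hstack([a[30:250,160:480],b[30:250,160:480]]))
np.save("w5_W.npy",cloud(c));np.save("w5_im.npy",b);np.save("ox.npy",[ox,oz])
print(ox,oz,current_force(),current_torque(),current_finger_gap(),current_clock())
E
```

```text
push True 0.06136913497610147 [-1.1338015  -2.15474662 -1.28124412]
0.05710760825557303 0.022431543391308296 [ 0.56195557  0.23207828 -2.39770065] [-0.71332266  0.11673232  0.02042295] 0.012075511172042213 23.525
```

View pics/w5.png

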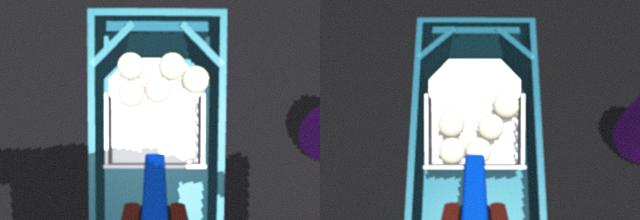

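The right half shows all five beads rolled back between the scoop's side walls. I lift slowly and check.

```bash
python3 - <<'E'
from fit import *
from plan import *
T,S=12,-1;yt=74.2
u=np.array([np.cos(np.radians(yt)),np.sin(np.radians(yt)),0]);tub=np.array([.6153,.0170,0])
def P(x,z,p=1):return tool(tub+x*u+[0,0,z],yt,p,T,S)
ox,oz=np.load("ox.npy")
servo_line(*P(ox-.004,oz+.04,-22),rate=.05)
servo_line(*P(ox-.004,.20,-22),rate=.12);sleep(.4)
c=capture("wrist");b=c["image"];cv2.imwrite("pics/w6.png",b[30:250,160:480])
print(current_force(),current_finger_gap(),current_clock(),current_joint_pos().round(2))
# plan of the carry over the bowl
B=np.array([.5715,-.336,.07])
for y in(-30,-10,20,74):
    r=np.array([np.cos(np.radians(y)),np.sin(np.radians(y)),0])
    for p in(-20,40):
        j=inverse_kinematics(*tool(B-.045*r+[0,0,.09],y,p,T,S));print(y,p,None if j is None else j.round(2))
E
```

```text
[ 0.30389354  0.51164549 -3.14283676] 0.011820611645446332 26.175 [-0.5   0.38  1.58  0.59  1.36 -0.4 ]
-30 -20 [-0.75  0.06  2.13  0.29  0.42  1.11]
-30 40 [-0.62  0.66  1.01 -0.05  1.96  1.47]
-10 -20 [-1.04  0.12  2.06  0.68  0.69  0.24]
-10 40 [-0.56  0.65  1.03 -0.19  1.91  1.16]
20 -20 [-1.18  0.32  1.77  0.63  1.11 -0.26]
20 40 [-0.48  0.59  1.13 -0.36  1.75  0.73]
74 -20 [-1.02  0.72  1.04  0.41  1.76 -0.74]
74 40 [-0.43  0.43  1.42 -0.51  1.25 -0.  ]
```

View pics/w6.png

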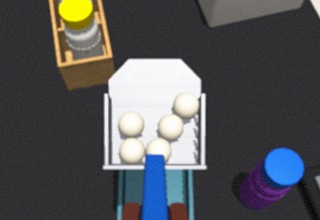

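All five beads ride between the side walls, from (130,123) to (186,105) in the crop. I carry them to the bowl and tip.

```bash
python3 - <<'E'
from fit import *
from plan import *
T,S=12,-1;y=20
B=np.array([.5715,-.336,0]);r=np.array([np.cos(np.radians(y)),np.sin(np.radians(y)),0])
def P(p,z,f=-.012):
    lip=B+f*r+[0,0,z]
    return tool(lip-(Rz(y)*Ry(p)).apply([.0375,0,0]),y,p,T,S)
servo_line(*P(-22,.20),rate=.16)
sleep(.2);print(current_clock(),current_force())
servo_line(*P(-10,.165),rate=.08)
for p,z in((-2,.152),(4,.146),(8,.142),(12,.138),(18,.13),(26,.125),(36,.122),(45,.122)):
    servo_line(*P(p,z),rate=.06);sleep(.15)
sleep(.5)
c=capture("top");W=cloud(c);im=c["image"]
p=W[sel(W,im,(.45,.7),(-.45,-.2),(.112,.125))];print("bowlrim",len(p),circ(p))
cw=capture("wrist");print(current_clock(),current_force(),current_finger_gap())
cv2.imwrite("pics/d1.png",np.hstack([cw["image"],cv2.resize(im[120:220,380:500],(480,400))])[:, :])
cv2.imwrite("pics/d1s.png",cv2.resize(cv2.imread("pics/d1.png"),(800,286)))
for q in("bead0",):
  for cam in("top","wrist"):print(cam,[(round(d["conf"],2),np.round(d["xy"]).tolist()) for d in spot_in(cam,q)])
E
```

```text
29.025 [-0.51991045 -0.50529369 -3.03971079]
bowlrim 16 (array([ 0.5368, -0.3689]), np.float64(0.0352))
34.0167 [-0.30998351  0.24744927 -1.64827397] 0.011922139333023824
top []
wrist [(0.78, [340.0, 49.0]), (0.78, [299.0, 74.0]), (0.77, [304.0, 25.0]), (0.65, [325.0, 71.0]), (0.38, [316.0, 162.0])]
```

View pics/d1s.png

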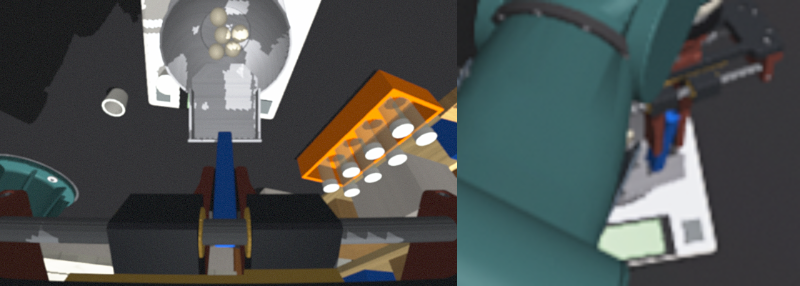

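All five beads lie in the bowl, around (225,33), and the scoop is empty. Next I set the scoop back at its original spot.

```bash
python3 - <<'E'
from fit import *
from plan import *
T,S=12,-1
p0=np.array(current_position());servo_line(p0+[0,0,.10],rate=.12)
o=np.array([.4485,.0120,0.]);yaw=124
P=lambda z:tool(o+[0,0,z],yaw,0,T,S)
move_ptp(*P(.12));sleep(.3)
c=capture("wrist");W=cloud(c);L=(W-(o+[0,0,.12]))@Rz(yaw).as_matrix()
m=(abs(L[...,0])<.034)&(abs(L[...,1])<.026)&(abs(L[...,2])<.02);A=L[m];A=A[abs(A[:,2]-np.median(A[:,2]))<.006]
k=np.linalg.lstsq(np.c_[A[:,:2],np.ones(len(A))],A[:,2],rcond=None)[0];print("slope",np.degrees(k[:2]).round(2),k[2])
servo_line(*P(.012),rate=.12)
print("hit",servo_line(*P(-.004),rate=.02,contact_N=3),current_position()[2]-P(0)[0][2],current_clock())
move_gripper(.05);sleep(.2)
a=Rot.from_quat(P(0)[1]).apply([0,0,1])
servo_line(np.array(current_position())-a*.10,rate=.15)
move_ptp(np.array([.45,-.05,.38]),P(0)[1]);sleep(.3)
c=capture("wrist");cv2.imwrite("pics/e1.png",c["image"]);W=cloud(c);print(fitscoop(W,c["image"]))
L=(W-o)@Rz(yaw).as_matrix();m=(abs(L[...,0])<.034)&(abs(L[...,1])<.026)&(abs(L[...,2])<.015);A=L[m]
k=np.linalg.lstsq(np.c_[A[:,:2],np.ones(len(A))],A[:,2],rcond=None)[0];print("slope",np.degrees(k[:2]).round(2),k[2],current_clock())
c=capture("scene");im=c["image"];W=cloud(c);cv2.imwrite("pics/e2.png",im)
p=W[sel(W,im,(.45,.7),(-.45,-.2),(.112,.125))];print("bowlrim",len(p),circ(p))
E
```

```text
slope [-0.2   0.05] 0.0026231698858514316
hit True -0.0003726915343281456 38.575
{'yaw': np.float64(123.9), 'handlat': array([-384.6, -373.4]), 'panlat': array([-411.1, -346.1]), 'panx': array([-276.1, -200.2]), 'handtop': array([-326.2, -306.1]), 'o_front': array([0.4471, 0.0145])}
slope [-0.34  0.1 ] 0.0023844247056628584 41.5583
bowlrim 540 (array([ 0.5722, -0.3359]), np.float64(0.061))
```

View pics/e2.png

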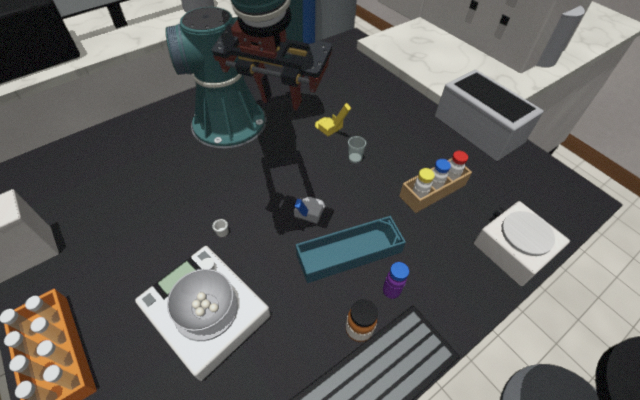

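The picture shows everything in place: blue cap in the box at (442,168), five beads in the bowl at (204,303), empty tub, scoop flat at (310,208).

```bash
python3 -c "
from bench import *
print(close_job())"
```

```text
the job is handed in; nothing more can be done
None
```

I handed the job in at about 42 s: the last camera check showed the blue-capped bottle in the middle compartment, all five beads in the bowl, and the scoop flat on the bench and let go; no verdict was returned.

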